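Size an ink pot in the stepped gauge

ROBOT

A 6-joint arm with a two-finger parallel gripper is mounted at the origin on the work surface; the furniture and walls round the work are solid. World frame = base frame: x ahead of the robot, y to its left, z up, the work surface at z = 0. Lengths are in m, angles in rad, forces in N, time in s.
With the tool pointing down it reaches from about 0.275 to 1 m from the base axis. Payload 8.4 kg.
Tool frame: the origin (TCP) lies on the centre line of the jaws, within the pads' length; the fingertips stand 17 mm ahead of it and the grasp point (between the pads) lies 2 mm behind it (bot.tcp_to_tips is the y of the fingertips in the tool frame, in m); y points along the fingers, z is the direction in which the jaws open and shut, and the axes are right-handed (so a half turn about y gives the same grasp; the last joint's range is limited). The gripper opens to 85 mm and grips with 20 to 120 N. Pads are 22 mm wide; open, the fingers measure 114 mm over their backs; the gripper's body (76 mm by 85 mm) begins 54 mm behind the grasp point. The pads swing forward as they close: fully open they stand 13 mm farther back than shut.
Start: joints at [-1.135, 0.353, 1.633, -0, 1.155, -0.002], TCP at [0.265, -0.566, 0.248] pointing down, gripper open.
Joint ranges: [-2.63, 2.63], [-0.92, 2.1], [0.06, 2.66], [-1.3, 4.44], [0, 2.69], [-3.02, 3.02]. Speed limits (rad/s): [2.22, 2.22, 2.79, 3.14, 3.14, 3.14].

INTERFACE

Orientations are given as a unit quaternion [x, y, z, w].
In Python, from workcell import bot, hand, kinematics, get_obs, vision, hand_in gives the robot as it stands. The module is installed in compiled form; this text tells all that it offers. Calls block until the motion is done:
- bot.reach(position, orientation): joint-space move of the TCP to a pose.
- bot.servo_line(position, ori=None, velocity=0.15): straight line of the TCP; ori=None keeps the orientation; velocity is the mean speed in m/s.
- bot.goto_joints(angles): joint-space move.
- hand.move_gripper(opening, strength=None): finger opening in m; strength is the grip in N (None keeps the last); returns when the fingers have stopped.
- bot.dwell(seconds).
- kinematics.solve_ik(position, orientation): joint angles nearest the present ones, or None.
- get_obs(): the state.
- vision.read_camera(name): name is "scene" or "top" or "wrist"; returns a dict with "frame" (400x640x3 uint8, red, green, blue), "intrinsics" (3x3 intrinsics, pixels), "view" (4x4, takes a point from world to camera coordinates). Camera axes: x right, y down, z forward; pixel columns grow to the right and rows downward; lengths in m; the calibration is good to about 2 mm. A picture is of the moment at which its call begins. There is no depth.
A pose or a line that the arm cannot do raises bot.IKError and nothing moves.
- hand_in(): hands the job in, once; it reports no verdict.
The state is a dict: "time_s": time; "joint_pos": joint angles; "joint_vel": joint speeds; "joint_efforts": joint torques, N m; "position": TCP position; "orientation": TCP orientation; "wrist_force": force on the tool from outside, world axes, zero at the start; "ft_torque": the same for the moment, N m; "gripper_width": finger opening in m.
Only numpy, scipy, OpenCV 4.12 (cv2) and the standard library are available. Lean on these libraries where they do the work, as an engineer would, in place of code of your own. Each camera call takes 0.05 s, during which the arm holds its last target.

TASK

Find which well of the wooden stepped gauge takes the red ink pot, working up from the smallest: first set the pot upright over the smallest well so that it bears on that step, then, as it will not go in, move up to the next well and leave it standing there, fully down on the well's floor and let go. Do not put it in the largest well, and leave the blue and green pots where they stand.

Things in the scene. Friction and masses are not known exactly. Their poses are not given: they have to be found in the camera images.
- red_pot_mid (a point): upright screw-lid ink pot, 44 mm in diameter, 51 mm tall, 60 to 120 g: red body 44 mm wide for the lower 38 mm, black lid 42 mm wide for the upper 13 mm with a round sticker of the body colour on top. This point is its centre, 25.5 mm above its base; z along its axis. A grip from above round the lid (about 17 mm above this point) keeps the fingertips above the gauge.
- blue_pot_mid (a point): upright screw-lid ink pot, 44 mm in diameter, 51 mm tall, 60 to 120 g: dark blue body 44 mm wide for the lower 38 mm, black lid 42 mm wide for the upper 13 mm with a round sticker of the body colour on top. This point is its centre, 25.5 mm above its base; z along its axis. A bystander.
- green_pot_mid (a point): upright screw-lid ink pot, 44 mm in diameter, 51 mm tall, 60 to 120 g: dark green body 44 mm wide for the lower 38 mm, black lid 42 mm wide for the upper 13 mm with a round sticker of the body colour on top. This point is its centre, 25.5 mm above its base; z along its axis. A bystander.
- stepped_gauge: light wooden stair-like block, fixed on a thin mat (underside 4 mm above the table), 236 mm long (own x), 96 mm wide (own y), turned any way. Along +x three flat treads rise, 18, 23 and 28 mm above its underside, 60, 80 and 96 mm long, each with a round well 12 mm deep with a grey floor. One, two and three brass pins mark the treads, lowest first. Origin: centre of its underside; z up.
- well_small (a point): centre of the mouth of the smallest well, 30 mm across, level with the lowest tread, 22 mm above the table. Too narrow for the ink pot, which stands on the tread over it. Axes as those of the gauge.
- well_middle (a point): centre of the mouth of the middle well, 64 mm across, level with the middle tread, 27 mm above the table; its floor lies 12 mm below this point. The ink pot enters with 10 mm to spare all round. Axes as those of the gauge.
- well_large (a point): centre of the mouth of the largest well, 80 mm across, level with the highest tread, 32 mm above the table; its floor lies 12 mm below this point. Axes as those of the gauge.
Not all that is in view belongs to the job. Leave any purple look-alike of the part that bears red_pot_mid alone.

How it is judged:
On the way, in this order (a step that is already met when the one before it is completed fails the run):
1. the red pot is set upright over the smallest well and bears on that step (contact force between red_pot and stepped_gauge above 0.2 N and horizontal distance between red_pot_mid and well_small below 0.02 m and z of red_pot_mid in the frame of well_small above 0.0215 m and angle between red_pot_mid's own z axis and vertical below 0.17 rad), for 0.2 s.
2. the red pot has entered the middle well (horizontal distance between red_pot_mid and well_middle below 0.016 m and z of red_pot_mid in the frame of well_middle below 0.0185 m and angle between red_pot_mid's own z axis and vertical below 0.17 rad), for 0.2 s.
At the end, for the whole second after the job is handed in: The red pot stands in the middle well, within 16 mm of its centre, its base within 5 mm of the well's floor, upright within 10 degrees, at rest and released (all of step 2 and linear speed of red_pot below 0.02 m/s and contact force between red_pot and the fingers below 0.05 N); the robot touches nothing.
It fails at once if the red pot is put into the largest well (horizontal distance between red_pot_mid and well_large below 0.03 m and z of red_pot_mid in the frame of well_large below 0.0195 m).
It fails at once if the blue pot is moved more than 30 mm (distance of blue_pot_mid from where it was at the start of the episode above 0.03 m).
It fails at once if the green pot is moved more than 30 mm (distance of green_pot_mid from where it was at the start of the episode above 0.03 m).
It also fails if it takes over 43 s, if anything falls off the work surface, if the arm or the gripper's body presses on something with over 40 N, if the wrist force passes 120 N, or if a joint passes its speed limit or range.

## Working session

There is one attempt and no reset: what is moved stays moved. The work goes in short steps, each a Python script; the robot and the scene stay as the last script left them, time stands still between calls to the robot, and variables do not carry over. Pictures are saved under pics/ and viewed, and the job is handed in when it is done.

```bash
mkdir -p pics; ls; python3 - <<'E'
from workcell import bot,hand,get_obs,vision
import cv2,numpy as np
for n in ("scene","top"):
    c=vision.read_camera(n); cv2.imwrite(f"pics/{n}0.png",c["frame"][:,:,::-1]); np.savez(f"{n}0.npz",**c)
    print(n,c["intrinsics"].tolist(),np.round(c["view"],3).tolist())
print(get_obs(), bot.tcp_to_tips)
E
```

```text
pics
scene [[493.0869900954296, 0.0, 325.2532170319795], [0.0, 493.0869900954296, 207.2990585441841], [0.0, 0.0, 1.0]] [[-0.864, -0.503, 0.019, 0.416], [-0.262, 0.416, -0.871, 0.201], [0.43, -0.757, -0.492, 0.971], [0.0, 0.0, 0.0, 1.0]]
top [[490.3303246516484, 0.0, 320.74823361981066], [0.0, 490.3303246516484, 192.54131830726277], [0.0, 0.0, 1.0]] [[-0.02, -0.999, 0.029, -0.065], [-0.997, 0.018, -0.078, 0.535], [0.078, -0.03, -0.996, 1.219], [0.0, 0.0, 0.0, 1.0]]
{'time_s': 0.1, 'joint_pos': array([-1.13540472e+00,  3.53597346e-01,  1.63404402e+00,  2.97864406e-05,
        1.15519172e+00, -2.40050123e-03]), 'joint_vel': array([ 0.00024283, -0.00266438, -0.0017807 ,  0.00149266,  0.00023671,
       -0.00249229]), 'joint_efforts': array([-1.08232045e-03, -6.06357622e+01, -3.42818928e+01, -4.52097666e-06,
        4.02624326e-03, -2.99541546e-05]), 'position': array([ 0.26480406, -0.56569415,  0.24763195]), 'orientation': array([-0.15363037,  0.69066482, -0.68980404,  0.15346077]), 'wrist_force': array([ 0.83101046, -0.47093308, -0.07449136]), 'ft_torque': array([-0.07634339,  0.01552421, -0.03527626]), 'gripper_width': 0.0852895765162242} 0.017
```

View pics/scene0.png

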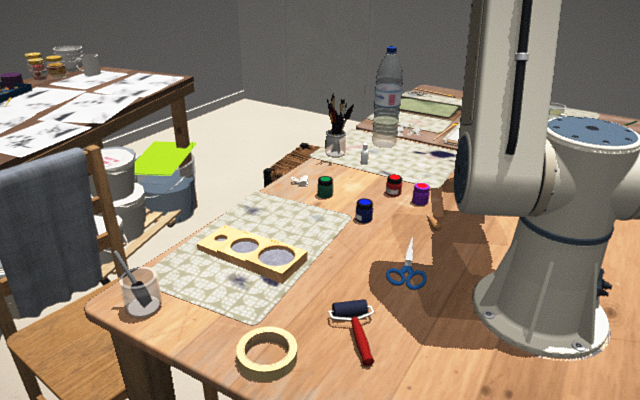

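View pics/top0.png

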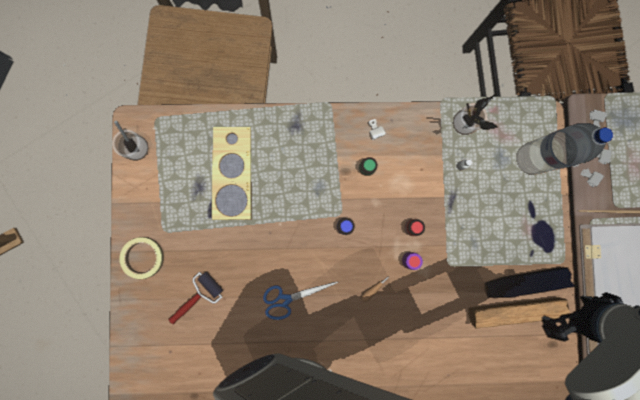

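The scene view shows the gauge at about (250,250), the red pot at (394,185), and the purple look-alike at (421,194). In the top view the wells are at (232,139), (231,166) and (231,200). The red pot is at (416,228), blue (346,226), green (369,166) and purple (414,261). I'll measure these next.

```bash
cat > h.py <<'E'
import numpy as np,cv2
def ray(c,uv,z):
    K=c["intrinsics"];V=c["view"];R=V[:3,:3];o=-R.T@V[:3,3]
    d=R.T@np.linalg.solve(K,[uv[0],uv[1],1.]); return o+d*(z-o[2])/d[2]
def proj(c,p):
    q=c["view"][:3,:3]@np.asarray(p)+c["view"][:3,3]; q=c["intrinsics"]@q; return q[:2]/q[2]
E
python3 - <<'E'
from h import *
t=dict(np.load("top0.npz"));s=dict(np.load("scene0.npz"))
a=cv2.resize(t["frame"][110:235,195:265],None,fx=5,fy=5,interpolation=cv2.INTER_CUBIC)
b=cv2.resize(t["frame"][150:275,330:435],None,fx=4,fy=4,interpolation=cv2.INTER_CUBIC)
im=np.zeros((600,800,3),np.uint8); a=a[:600];im[:a.shape[0],:350]=a; b=b[:500,:420]; im[:b.shape[0],370:370+b.shape[1]]=b
cv2.imwrite("pics/zoom0.png",im[:,:,::-1])
for c in(t,s): print(-c["view"][:3,:3].T@c["view"][:3,3])
hsv=cv2.cvtColor(t["frame"],cv2.COLOR_RGB2HSV)
for n,(u,v) in dict(red=(416,228),blue=(346,226),green=(369,166),purp=(414,261)).items():
    w=hsv[v-11:v+12,u-11:u+12]; print(n,w[11,11])
    m=((w[...,1]>110)&(w[...,2]>70)).astype(np.uint8)
    k,l,st,ce=cv2.connectedComponentsWithStats(m)
    i=l[11,11]; uv=ce[i]+[u-11,v-11]; print(uv,st[i],ray(t,uv,.051))
E
```

```text
[ 0.43721727 -0.03711501  1.25833077]
[-0.00582981  0.86101964  0.64399469]
red [179 151 210]
[416.75396825 226.92063492] [  6   4  13  13 126] [ 0.44220496 -0.30967128  0.051     ]
blue [117 146 218]
[346.24786325 225.79487179] [  6   5  12  12 117] [ 0.44842982 -0.13518863  0.051     ]
green [ 72 120 163]
[369.13793103 164.6091954 ] [ 6  5 11 10 87] [ 0.59922639 -0.19593944  0.051     ]
purp [179 148 210]
[413.25462963 260.83333333] [  2   3  17  17 216] [ 0.35927994 -0.29806583  0.051     ]
```

View pics/zoom0.png

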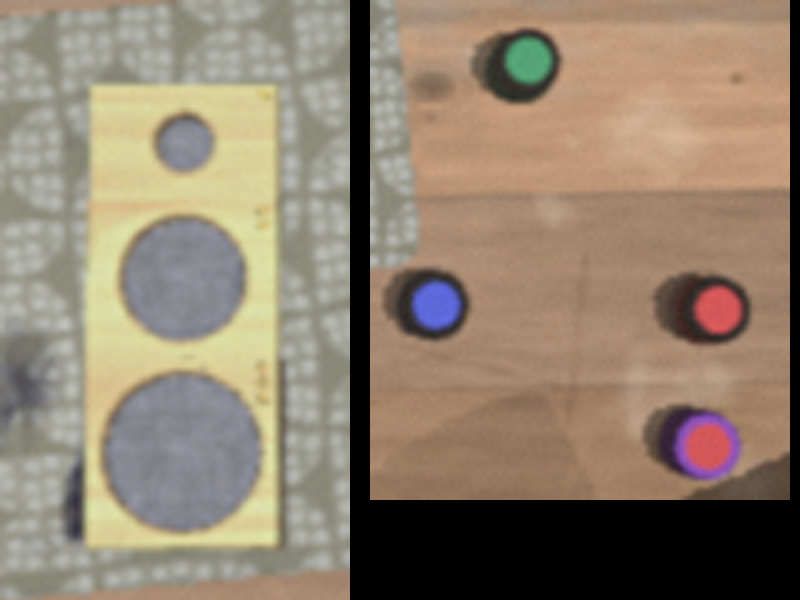

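Red sticker and lid are black-ringed at (416,227), and the purple one has a purple lid at (413,261). The zoom shows clean wells. Next I'll compute the well centres and cross-check the red pot against the scene view.

```bash
python3 - <<'E'
from h import *
from workcell import kinematics
from scipy.spatial.transform import Rotation as R
t=dict(np.load("top0.npz"));s=dict(np.load("scene0.npz"))
x0,y0=200,115
w=t["frame"][y0:232,x0:262]; hsv=cv2.cvtColor(w,cv2.COLOR_RGB2HSV)
yel=((hsv[...,0]>12)&(hsv[...,0]<35)&(hsv[...,1]>75)&(hsv[...,2]>150)).astype(np.uint8)
cs,_=cv2.findContours(yel,cv2.RETR_EXTERNAL,cv2.CHAIN_APPROX_NONE)
c=max(cs,key=cv2.contourArea); fill=np.zeros_like(yel); cv2.drawContours(fill,[c],-1,1,-1)
r=cv2.minAreaRect(c); print("rect",r)
hole=fill&(1-yel)
k,l,st,ce=cv2.connectedComponentsWithStats(hole)
P=[]
big=sorted([i for i in range(1,k) if st[i,4]>60],key=lambda i:st[i,4])
for i,zm in zip(big,(.022,.027,.032)):
    uv=ce[i]+[x0,y0]; p=ray(t,uv,zm-.006);P.append(p); print(st[i,4],uv,p, "scene px",proj(s,p))
P=np.array(P);print(np.linalg.norm(np.diff(P[:,:2],axis=0),axis=1),"expect .070 .088?",[np.degrees(np.arctan2(d[1],d[0])) for d in np.diff(P,axis=0)])
print("edges centre",ray(t,np.array(r[0])+[x0,y0],.027))
red=ray(t,(416.75,226.92),.051)
f=s["frame"]; 
for p in(red,[.359,-.298,.051]): print("scene px",proj(s,p),proj(s,np.r_[p[:2],0]))
im=f[160:290,190:440].copy(); im=cv2.resize(im,None,fx=3.2,fy=3.2,interpolation=cv2.INTER_CUBIC)
for p in list(P)+[red]:
    q=(proj(s,p)-[190,160]+.5)*3.2; cv2.drawMarker(im,tuple(int(v) for v in q),(0,255,0),0,12,1)
cv2.imwrite("pics/chk.png",im[:,:,::-1])
for sg in(1,-1):
    q=R.from_matrix(np.array([[sg,0,0],[0,0,sg],[0,-1,0]],float)).as_quat()
    for p in(red,P[0],P[1]): print(q,kinematics.solve_ik([p[0],p[1],.06],q))
E
```

```text
rect ((31.595123291015625, 33.54390335083008), (42.10444641113281, 37.70034408569336), 88.21009063720703)Traceback (most recent call last):
  File "<stdin>", line 17, in <module>
IndexError: too many indices for array: array is 1-dimensional, but 2 were indexed
```

```bash
cat > m.py <<'E'
from h import *
from workcell import kinematics
from scipy.spatial.transform import Rotation as R
t=dict(np.load("top0.npz"));s=dict(np.load("scene0.npz"))
f=t["frame"].astype(int)
g=((f[...,0]-f[...,2])<25).astype(np.uint8)
m=np.zeros_like(g); m[129:218,214:249]=1; g&=m
k,l,st,ce=cv2.connectedComponentsWithStats(g,connectivity=4)
big=sorted([i for i in range(1,k) if st[i,4]>60],key=lambda i:st[i,4])
P=[]
for i,zm in zip(big,(.022,.027,.032)):
    uv=ce[i]; p=ray(t,uv,zm-.006);P.append(p); print(st[i],uv,p, "scene px",proj(s,p))
P=np.array(P);print(np.linalg.norm(np.diff(P[:,:2],axis=0),axis=1),"expect .070 .088?",[np.degrees(np.arctan2(d[1],d[0])) for d in np.diff(P,axis=0)])
red=ray(t,(416.75,226.92),.051)
for p in(red,[.359,-.298,.051]): print("scene px",proj(s,p),proj(s,np.r_[p[:2],0]))
im=s["frame"][160:290,190:440].copy(); im=cv2.resize(im,None,fx=3.2,fy=3.2,interpolation=cv2.INTER_CUBIC)
for p in list(P)+[red]:
    q=(proj(s,p)-[190,160]+.5)*3.2; cv2.drawMarker(im,tuple(int(v) for v in q),(0,255,0),0,12,1)
cv2.imwrite("pics/chk.png",im[:,:,::-1])
for sg in(1,-1):
    q=R.from_matrix(np.array([[sg,0,0],[0,0,sg],[0,-1,0]],float)).as_quat()
    for p in(red,P[0],P[1]): print(q,kinematics.solve_ik([p[0],p[1],.06],q))
E
python3 m.py
```

```text
[227 133  11  11  90] [231.6        138.38888889] [0.67698139 0.14959642 0.016     ] scene px [219.93358214 238.21398328]
[220 154  24  24 463] [231.37580994 165.39956803] [0.60687521 0.14981517 0.021     ] scene px [243.75349153 245.40512711]
[216 185  31  31 762] [231.07086614 199.98687664] [0.51888216 0.15032946 0.026     ] scene px [275.67595917 255.5955059 ]
[0.07010651 0.08799455] expect .070 .088? [np.float64(179.82122909293534), np.float64(179.6651289134926)]
scene px [393.94489383 175.40459359] [392.36497138 191.66390187]
scene px [420.80232541 184.24476412] [418.67177492 200.87712342]
[ 0.70710678  0.          0.         -0.70710678] [-6.13681720e-01  4.78322508e-01  1.95201383e+00 -4.44089210e-16
  7.11256314e-01 -2.18447805e+00]
[ 0.70710678  0.          0.         -0.70710678] [ 2.15317226e-01  6.57829460e-01  1.59743422e+00 -4.44089210e-16
  8.86328971e-01 -1.35547910e+00]
[ 0.70710678  0.          0.         -0.70710678] [ 2.39624579e-01  5.75832971e-01  1.76080452e+00 -4.44089210e-16
  8.04955164e-01 -1.33117175e+00]
[ 0.          0.70710678 -0.70710678  0.        ] [-6.13681720e-01  4.78322508e-01  1.95201383e+00 -4.44089210e-16
  7.11256314e-01  9.57114606e-01]
[ 0.          0.70710678 -0.70710678  0.        ] [ 2.15317226e-01  6.57829460e-01  1.59743422e+00 -4.44089210e-16
  8.86328971e-01  1.78611355e+00]
[ 0.          0.70710678 -0.70710678  0.        ] [ 2.39624579e-01  5.75832971e-01  1.76080452e+00 -4.44089210e-16
  8.04955164e-01  1.81042091e+00]
```

```bash
sleep 5
```

```text
(no output)
```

View pics/chk.png

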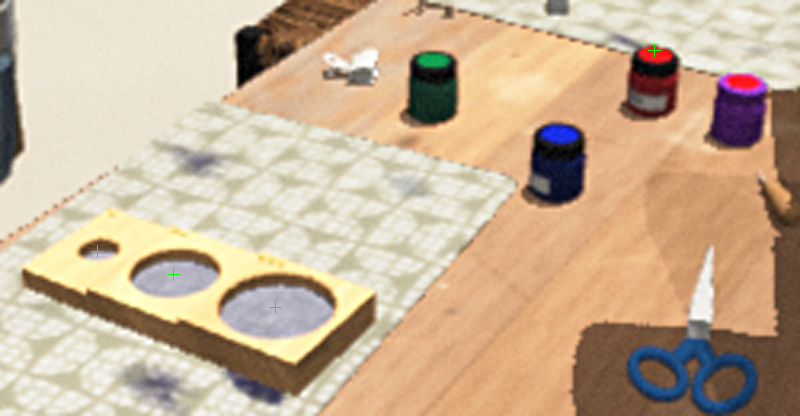

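The well spacing comes out at 70.1 and 88.0 mm, as expected. The markers land on the wells in the scene view (crosses at (97,250), (172,274), (276,307)) and near the red sticker at (655,50). I'm going for the pick.

```bash
python3 - <<'E'
from workcell import *
import cv2
q=[0,.70710678,-.70710678,0]
x,y=.4422,-.3097
bot.reach([x,y,.15],q); print(get_obs()["time_s"])
bot.servo_line([x,y,.042],velocity=.1); o=get_obs(); print(o["time_s"],o["wrist_force"],o["position"])
c=vision.read_camera("wrist"); cv2.imwrite("pics/w1.png",c["frame"][:,:,::-1])
c=vision.read_camera("scene"); cv2.imwrite("pics/s1.png",cv2.resize(c["frame"][120:240,330:490],None,fx=4,fy=4)[:,:,::-1])
E
```

```text
1.3417
2.575 [-0.17911406  0.18474496  1.25822174] [ 0.44255514 -0.30996988  0.04253685]
```

```bash
sleep 1
```

```text
(no output)
```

View pics/w1.png

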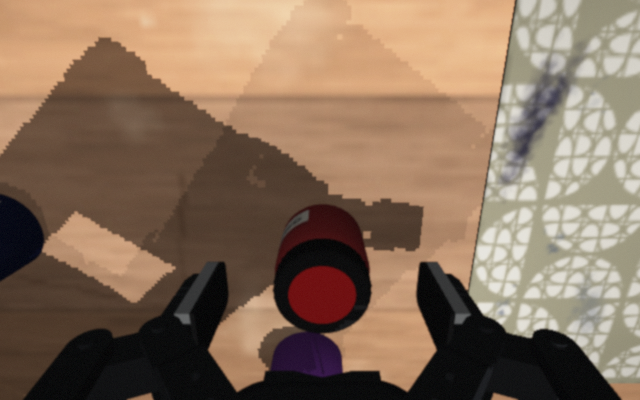

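View pics/s1.png

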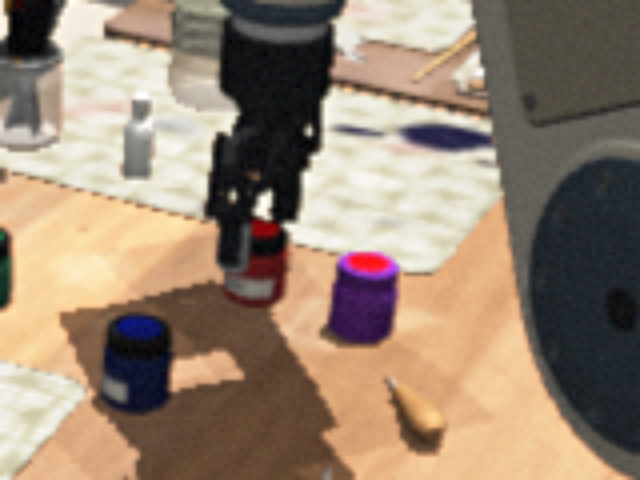

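The pot lies centred between the open fingers (sticker at (322,295), pads at about (215,285) and (435,285)), and the purple pot is clear. I'll close, lift and check.

```bash
python3 - <<'E'
from workcell import *
import cv2
hand.move_gripper(.03,40); o=get_obs(); print(o["time_s"],o["gripper_width"],o["wrist_force"],o["position"])
bot.servo_line([.4422,-.3097,.17],velocity=.1); o=get_obs(); print(o["time_s"],o["gripper_width"],o["wrist_force"],o["position"])
c=vision.read_camera("wrist"); cv2.imwrite("pics/w2.png",c["frame"][:,:,::-1])
c=vision.read_camera("scene"); cv2.imwrite("pics/s2.png",cv2.resize(c["frame"][90:210,330:490],None,fx=4,fy=4)[:,:,::-1])
E
```

```text
3.15 0.042369323680332124 [-1.22418839  0.15073781  6.57535684] [ 0.44228044 -0.30979522  0.04246891]
4.5833 0.042072583779725246 [ 0.48478199  0.03882435 -0.97537265] [ 0.44185438 -0.30944247  0.16932144]
```

```bash
sleep 1
```

```text
(no output)
```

View pics/w2.png

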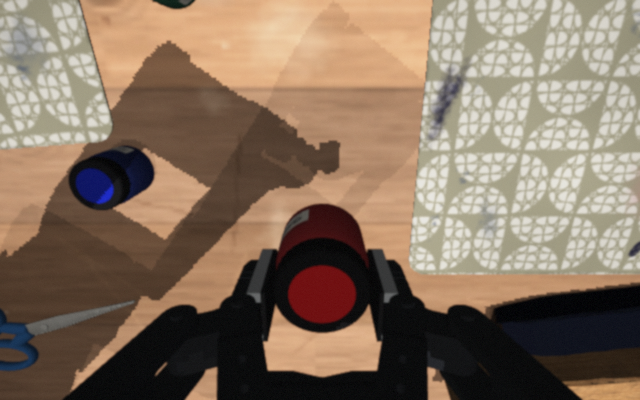

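View pics/s2.png

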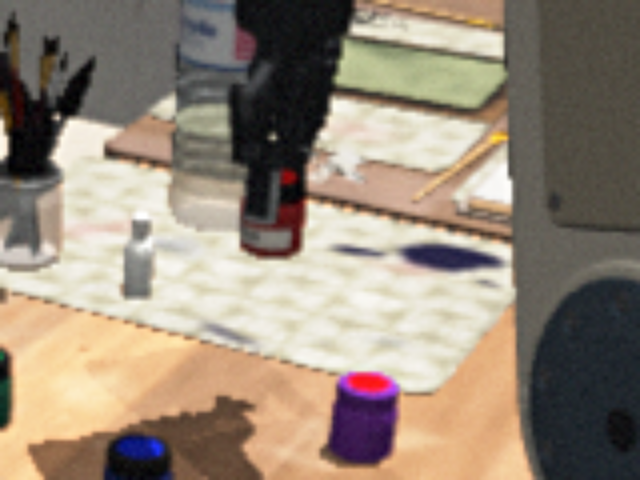

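The pot is held at 42 mm width, upright, in the same pose in the tool (sticker at (322,295)). I'm moving over the smallest well and lowering until the wrist force shows contact.

```bash
python3 - <<'E'
from workcell import *
import cv2,numpy as np
q=[0,.70710678,-.70710678,0]
x,y=.677,.1496
bot.reach([x,y,.17],q); 
bot.servo_line([x,y,.074],velocity=.1); bot.dwell(.2)
f0=get_obs()["wrist_force"][2]; print(get_obs()["time_s"],f0,get_obs()["position"])
z=.074
while z>.058:
    z-=.001; bot.servo_line([x,y,z],velocity=.02); o=get_obs(); f=o["wrist_force"][2]-f0
    if f>4: break
print(z,f,o["position"],o["time_s"])
bot.dwell(.5); o=get_obs(); print(o["wrist_force"]-[0,0,f0],o["ft_torque"],o["time_s"])
c=vision.read_camera("scene"); cv2.imwrite("pics/s3.png",cv2.resize(c["frame"][180:300,180:340],None,fx=4,fy=4)[:,:,::-1])
c=vision.read_camera("wrist"); cv2.imwrite("pics/w3.png",c["frame"][:,:,::-1])
E
```

```text
7.8583 -1.244305372348169 [0.67739588 0.14968358 0.07475269]
0.06299999999999999 12.801075088574294 [0.67722424 0.14965122 0.06433168] 10.6083
[-3.58247683 -1.69684583 12.31815996] [-0.15575855  0.71441081  0.00208735] 11.1083
```

```bash
sleep 1
```

```text
(no output)
```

View pics/s3.png

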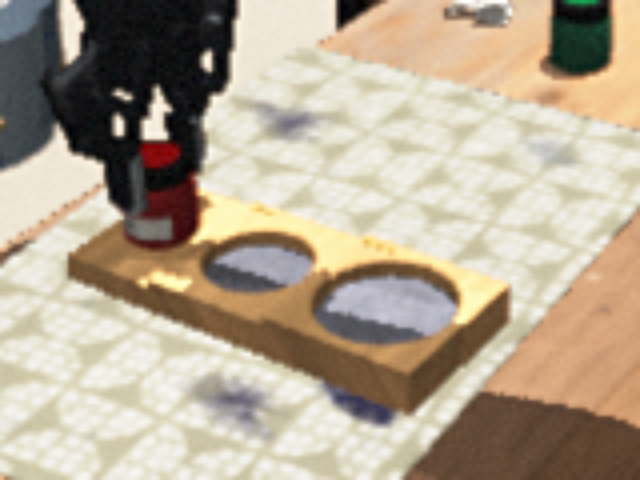

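View pics/w3.png

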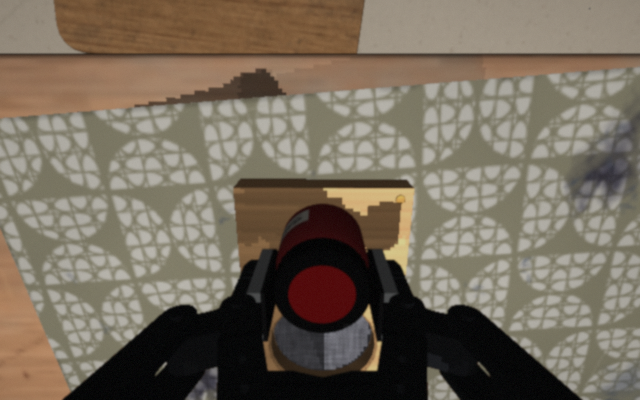

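The pot stands upright over the smallest well, covering it, with the base at about (160,235). It bears with 12 N at the expected height. Now the middle well.

```bash
python3 - <<'E'
from workcell import *
import cv2,numpy as np
x,y=.6069,.1498
bot.servo_line([.677,.1496,.095],velocity=.08)
bot.servo_line([x,y,.095],velocity=.08)
bot.servo_line([x,y,.066],velocity=.06); bot.dwell(.2)
f0=get_obs()["wrist_force"][2]; print(get_obs()["time_s"],f0,get_obs()["position"])
z=.066
while z>.053:
    z-=.001; bot.servo_line([x,y,z],velocity=.02); o=get_obs(); f=o["wrist_force"][2]-f0
    if f>2.5: break
print(z,f,o["position"],o["time_s"],o["wrist_force"])
c=vision.read_camera("scene"); cv2.imwrite("pics/s4.png",cv2.resize(c["frame"][180:300,180:340],None,fx=4,fy=4)[:,:,::-1])
c=vision.read_camera("wrist"); cv2.imwrite("pics/w4.png",c["frame"][:,:,::-1])
E
```

```text
13.6167 -0.8984632819556868 [0.60720084 0.1498724  0.06641662]
0.056999999999999995 4.33541898599592 [0.60706543 0.14980545 0.05732081] 15.8667 [-1.55144433 -0.30807732  3.4369557 ]
```

```bash
sleep 1
```

```text
(no output)
```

View pics/s4.png

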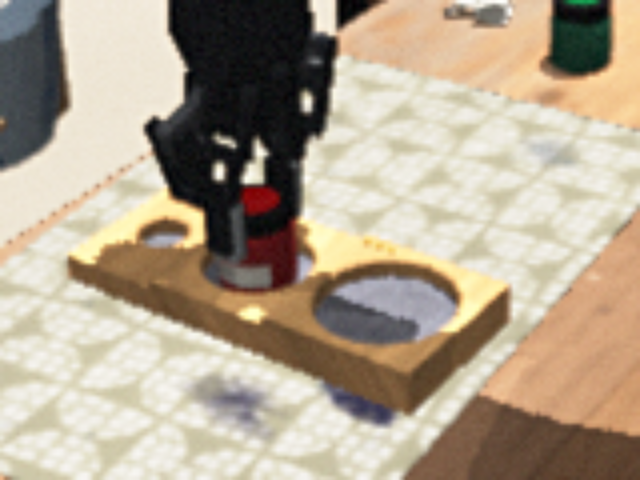

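View pics/w4.png

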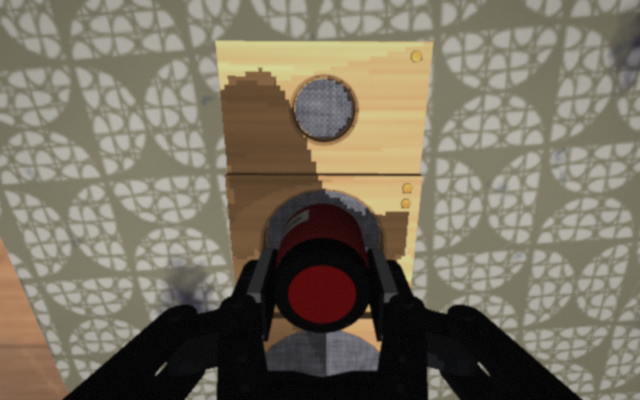

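The pot is down in the middle well, touching the floor at TCP 0.0573 as expected and centred between the walls. I'll release and lift straight up.

```bash
python3 - <<'E'
from workcell import *
from h import *
hand.move_gripper(.075); o=get_obs();print(o["time_s"],o["gripper_width"],o["wrist_force"])
bot.servo_line([.6069,.1498,.20],velocity=.12)
bot.servo_line([.45,.0,.28],velocity=.2)
bot.dwell(.3); o=get_obs();print(o["time_s"],o["position"],o["wrist_force"])
t=vision.read_camera("top"); s=vision.read_camera("scene")
a=cv2.resize(t["frame"][110:275,195:435],None,fx=3.2,fy=3.2)
cv2.imwrite("pics/t5.png",a[:,:,::-1])
cv2.imwrite("pics/s5.png",cv2.resize(s["frame"][180:300,180:340],None,fx=4,fy=4)[:,:,::-1]); np.savez("top5.npz",**t); np.savez("scene5.npz",**s)
E
```

```text
16.3917 0.0752854581575386 [-0.52541407 -1.58490127 -0.15539222]
19.3417 [4.50145884e-01 2.88757845e-04 2.79689752e-01] [ 1.19271865  0.25646753 -0.90554197]
```

```bash
sleep 1
```

```text
(no output)
```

View pics/t5.png

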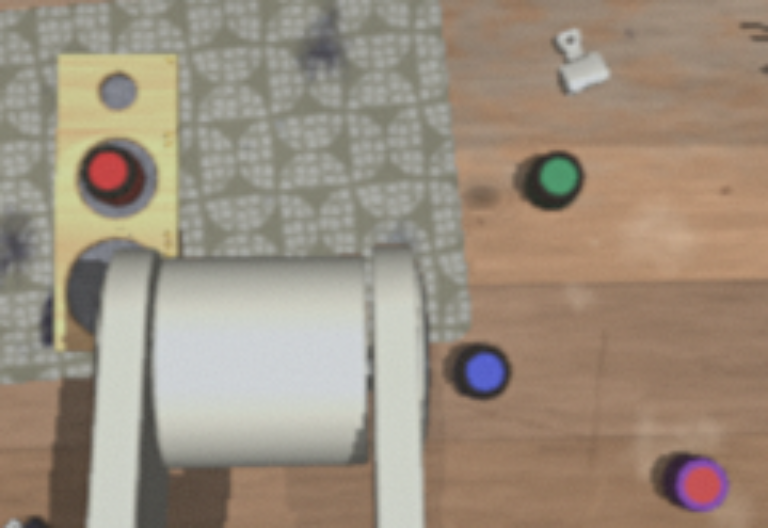

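View pics/s5.png

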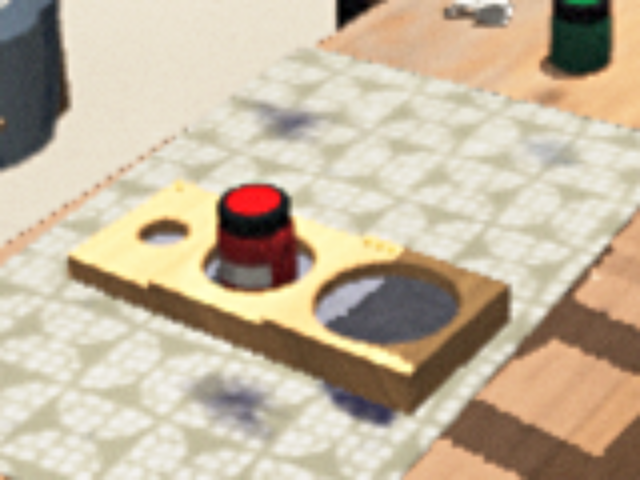

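The red pot stands in the middle well, clear of the arm. The top view has the sticker at crop (107,171), with blue and green unmoved. One numeric check, then I'll hand in.

```bash
python3 - <<'E'
from workcell import *
from h import *
t=dict(np.load("top5.npz")); hsv=cv2.cvtColor(t["frame"],cv2.COLOR_RGB2HSV)
P={}
for n,(u,v,z) in dict(red=(228,163,.066),blue=(346,226,.051),green=(369,166,.051)).items():
    w=hsv[v-11:v+12,u-11:u+12]; m=((w[...,1]>110)&(w[...,2]>70))
    if n=="red": m&=(w[...,0]>165)|(w[...,0]<5)
    k,l,st,ce=cv2.connectedComponentsWithStats(m.astype(np.uint8)); i=l[11,11]
    P[n]=ray(t,ce[i]+[u-11,v-11],z); print(n,st[i],P[n])
e=np.linalg.norm(P["red"][:2]-[.6069,.1498]); print(e)
if e<.009: hand_in(); print("handed in")
E
```

```text
red [  5   5  13  13 128] [0.60687277 0.15033807 0.066     ]
blue [  6   5  12  12 114] [ 0.44842464 -0.13503148  0.051     ]
green [ 6  5 11 10 88] [ 0.59932746 -0.1960519   0.051     ]
0.0005387628505386261
the job is handed in; nothing more can be done
handed in
```

I tried the red pot on the smallest well, then left it standing in the middle well and handed the job in. The robot clock read about 19 s of the 43 s allowed at my last reading.

- **Smallest well:** held by the lid, the pot stood upright on the tread over the well, pressing with about 12 N for 0.5 s. It did not go in. I stopped there at the expected height, with the TCP at 0.064 m.
- **Middle well:** I lowered the pot until it touched the floor, with the TCP at 0.0573 m as expected. I then released it and moved the arm clear.
- **Last checks:** the top view puts the pot 0.5 mm from the well centre. That figure assumes it is fully down; the contact height and the scene view support this. It looks upright there, and nothing touches it.
- **Other pots:** blue and green moved less than 0.3 mm, within measurement error. I never touched the purple look-alike.
- **Failures:** the only failure was my first colour mask for the gauge, which I replaced before the arm moved. No check failed or disagreed beyond about 3 mm, the gap between the red pot's projected position and its sticker in the scene view.

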